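Wedge the shelf panel tight in the assembly stand

TASK

Stand the red-headed wooden wedge, thin end down, in the gap between the white panel and the sloping cheek of the plywood stand and let go of it; then tap or press its red head down with the rubber-footed tapper, by feel, until the wedge locks the panel tight against the fence, without bruising the panel. Finally stand the tapper upright on the counter again, hands off, and leave the tape measure, the clamp and the hex key set where they are.

Things in the scene. Friction and masses are not known exactly. Their poses are not given: they have to be found in the camera images.
- wedge_center (a point): Loose dark wooden wedge with a red head, 90 mm long, 30 mm wide (y), about 120 g, standing thin end down in a pale bamboo caddy 34 mm high. Pinch it from above across its 30 mm width (along its y), in the upper half. Point: its middle, half-way up. Axes: z from the thin tip to the head; +x out of the flat upright face, which must face the panel; -x: sloping face. It may lean slightly.
- wedge_tip (a point): Middle of the lower end of the wedge (its flat face lies 4 mm to +x of this point); same axes as the wedge. 45 mm below wedge_center and 5 mm to +x of it.
- wedge_top (a point): Middle of the flat top of the red head (24 x 30 mm), where to tap; 45 mm above wedge_center. Same axes.
- slot (a point): Middle of the mouth of the gap for the wedge, on the fixed plywood stand, 75 mm above the counter, level with the top of the sloping cheek (70 mm wide along y). Axes: z up, +x from the cheek to the white panel and the fence behind it, y along the gap. The mouth is 11.5 to 13 mm wide along x, the cheek's face 6 mm to -x of this point and sloping just as the wedge does. The panel has play: see panel.
- panel_center (a point): Loose white shelf panel, 160 mm long (y), 18 mm thick (x), 75 mm tall, about 200 g, on edge on the stand between cheek and wooden fence, its top 87 mm above the counter. Point: its middle; z up, +x towards the fence. It bruises if the wedge presses on it with more than 80 N; 25 N down on the wedge's head is harmless.
- panel: The same panel; origin in the middle of its lower edge, on a rubber strip. It starts 1.5 to 6 mm short of the fence, whose place is hidden and varies by 1.5 mm either way; so the depth at which the wedge is tight (tip 35 to 57 mm below the mouth) can only be felt. Set in by hand, the wedge rests loosely 20 to 45 mm deep.
- wedge: The same wedge; origin at wedge_tip. Thickness along x: 8 mm at the tip, growing evenly by 0.178 mm per mm, 24 mm at the head. Repeated strokes of 15 to 20 N down on its head drive it, a few mm each; once tight it goes no deeper and stays, pressing on the panel with over 8 N, by friction.
- tapper_center (a point): Loose tapper, an upright turned wooden handle (28 mm diameter, from 22 mm to 100 mm above its underside) on a black rubber foot (44 mm diameter, 22 mm high), 250 g, standing on the counter. This point is on its axis, 50 mm above its underside and 50 mm below its top; z up along the handle. Grip the handle from above.
- tapper: The same tapper; origin in the middle of its underside.
- tape: Bystander: loose steel measuring tape, 36 x 66 x 67 mm, origin in the middle of its underside.
- clamp: Bystander: loose orange spring clamp lying flat, about 115 x 175 x 28 mm, origin in its underside.
- hexset: Bystander: loose black folding holder with steel hex keys, 32 x 100 x 24 mm, origin in the middle of its underside.
Things that resemble listed ones, but are neither listed nor needed, are in the scene too. Leave any blue or orange look-alike of the wedge alone.

How it is judged:
On the way, in this order (a step that is already met when the one before it is completed fails the run):
1. the wedge stands thin end down in the gap, its tip at least 12 mm below the mouth, let go of (z of wedge_tip in the frame of slot below -0.012 m and y of wedge_tip in the frame of slot between -0.02 and 0.02 m and x of wedge_tip in the frame of slot between -0.02 and 0.02 m and contact force between the fingers and wedge below 0.1 N), for 0.2 s.
2. the tapper drives the wedge tight against the panel (contact force between tapper and wedge above 4 N and contact force between wedge and panel above 8 N), for 0.02 s.
At the end, for the whole second after the job is handed in: Wedge in the gap within 20 mm of its middle, upright (0.1 rad), tip over 30 mm below the mouth, pressing by itself on the panel with over 8 N (locked tight); panel upright (0.1 rad); tapper upright (0.1 rad) on the counter; all at rest (contact force between wedge and panel above 8 N and z of wedge_tip in the frame of slot below -0.03 m and y of wedge_tip in the frame of slot between -0.02 and 0.02 m and x of wedge_tip in the frame of slot between -0.02 and 0.02 m and angle between each of wedge_center, panel, tapper's own z axis and vertical below 0.1 rad and linear speed of each of wedge, tapper below 0.02 m/s and height (world z) of tapper_center below 0.056 m); the robot touches nothing.
It fails at once if the wedge presses on the panel with more than 80 N (bruised) (contact force between wedge and panel above 80 N).
It fails at once if tape measure, clamp or hex key set moved by more than 30 mm (distance of any of tape, clamp, hexset from where it was at the start of the episode above 0.03 m).
It also fails if it takes over 72 s, if anything falls off the work surface, if the arm or the gripper's body presses on something with over 40 N, if the wrist force passes 120 N, or if a joint passes its speed limit or range.

ROBOT

A 6-joint arm with a two-finger parallel gripper is mounted at the origin on the work surface. World frame = base frame: x ahead of the robot, y to its left, z up, the work surface at z = 0. Lengths are in m, angles in rad, forces in N, time in s.
With the tool pointing down it reaches from about 0.35 to 0.85 m from the base axis. Payload 8.1 kg.
Tool frame: the origin (TCP) lies midway between the tips of the shut fingers; the grasp point (between the pads) lies 19 mm behind it (robot.grip_point_offset is the distance from the TCP to the grasp point, in m); z points along the fingers, y is the line along which they close (so a half turn about z gives the same grasp; the last joint's range is limited). The gripper opens to 93 mm and grips with 3 to 60 N. Pads are 15 mm wide; open, the fingers measure 128 mm over their backs; the gripper's body (75 mm by 188 mm) begins 65 mm behind the grasp point.
Start: joints at [1.047, 0.13, 1.488, -0, 1.523, -0.085], TCP at [0.255, 0.543, 0.197] pointing down, gripper open.
Joint ranges: [-2.96, 2.96], [-0.89, 2.26], [0.02, 2.5], [-1.34, 4.48], [0, 2.73], [-2.66, 2.66]. Speed limits (rad/s): [2.39, 2.39, 2.79, 3.14, 3.14, 3.14].

INTERFACE

Orientations are given as a rotation vector (axis times angle).
In Python, from plant import robot, read_camera, job gives the robot as it stands.
- The arm moves only by the shell command python3 -m inch 'ROWS' [FORCE]. ROWS is JSON, one flat list of numbers, 5 for each row, row after row: the shift along the world's x, y, z in mm, then the turn about the world's z in degrees, then the opening in per cent of the stroke, from 0 (shut) to 100 (fully open). In form: [dx, dy, dz, yaw, hand, dx, dy, dz, yaw, hand, ...]. A call has 1 to 10 rows; each row is the pose to reach, as a shift and turn from the pose commanded when the call began; what a row does not reach only later rows make up. A row lasts 1/12 s, in which the tool goes at most 41.7 mm and 7.16 degrees, less where a joint would pass 70% of its speed; a pose out of reach is approached as far as the arm can. A call with a gripper value outside its range is refused whole. The fingers move at their own pace and stop on an object; FORCE is the grip in N (left out, the last holds). Time passes only in rows, so rows that repeat a pose let the fingers close. It gives the time, the measured TCP pose, the force, the opening and the grip force at its end, in the units of the state.
- robot.read_state(): the state, without advancing time (a new reading comes with each control period).
- read_camera(name): name is "scene" or "top" or "wrist"; returns a dict with "image" (420x560x3 uint8, blue, green, red), "K" (3x3 intrinsics, pixels), "D" ([k1, k2, p1, p2, k3] as OpenCV has them; the pictures are not rectified), "extrinsics" (4x4, takes a point from world to camera coordinates); the wrist camera has in their place "mount" (4x4, takes a point from camera to tool coordinates, whose origin is the TCP and whose axes are the flange's). Camera axes: x right, y down, z forward; pixel columns grow to the right and rows downward; lengths in m; the calibration is good to about 2 mm. A picture is of the moment at which its call begins: read the wrist's pose just before it. There is no depth.
- job.close_job(): hands the job in; it is judged then, once.
The state is a dict: "t": time; "q": joint angles; "dq": joint speeds; "joint_torque": joint torques, N m; "tool_pos": TCP position; "orientation": TCP orientation; "force": force on the tool from outside, world axes, zero at the start; "wrist_torque": the same for the moment, N m; "opening": finger opening in m; "gripper_force": force on a finger pad.
Only numpy, scipy, OpenCV 4.12 (cv2) and the standard library are available. Lean on these libraries where they do the work, as an engineer would, in place of code of your own. Each camera call takes 0.05 s, during which the arm holds its last target. There are 200 camera calls.

## Working session

There is one attempt and no reset: what is moved stays moved. The work goes in short steps, Python scripts to look and compute and a shell command to move; the robot and the scene stay as the last step left them, time stands still between calls to the robot, and variables do not carry over. Pictures are saved under pics/ and viewed, at most 10 in all, crops included, and the job is handed in when it is done.

```bash
mkdir -p pics; ls; cat > h.py <<'E'
import numpy as np, cv2
from plant import robot, read_camera, job
def px2w(c,u,v,z):
    K=np.array(c["K"],float);D=np.array(c["D"],float)
    p=cv2.undistortPoints(np.array([[[u,v]]],float),K,D)[0,0]
    T=np.array(c["extrinsics"],float);R=T[:3,:3];t=T[:3,3]
    o=-R.T@t;d=R.T@np.array([p[0],p[1],1.]);return o+d*(z-o[2])/d[2]
def w2px(c,P):
    T=np.array(c["extrinsics"],float)
    return cv2.projectPoints(np.array(P,float).reshape(-1,3),cv2.Rodrigues(T[:3,:3])[0],T[:3,3],np.array(c["K"],float),np.array(c["D"],float))[0][:,0]
def wrist():
    s=robot.read_state();c=read_camera("wrist");M=np.eye(4)
    M[:3,:3]=cv2.Rodrigues(np.array(s["orientation"],float))[0];M[:3,3]=s["tool_pos"]
    c["extrinsics"]=np.linalg.inv(M@np.array(c["mount"],float));return c
E
python3 - <<'E'
from h import *
import pickle
a=read_camera("scene");b=read_camera("top")
pickle.dump((a,b),open("c.pkl","wb"))
cv2.imwrite("pics/scene.png",cv2.resize(a["image"],(800,600),interpolation=3));cv2.imwrite("pics/top.png",cv2.resize(b["image"],(800,600),interpolation=3))
s=robot.read_state();print(s)
for c in(a,b):
  T=np.array(c["extrinsics"]);print(-T[:3,:3].T@T[:3,3],c["K"])
E
```

```text
pics
{'t': 0.1, 'q': array([ 1.04657248e+00,  1.31086828e-01,  1.48915532e+00, -8.09113262e-06,
        1.52296395e+00, -8.53848711e-02]), 'dq': array([ 0.00067951, -0.00060381, -0.00278246,  0.00127308, -0.00031761,
       -0.00016908]), 'joint_torque': array([ 1.53116438e-03, -5.61336422e+01, -4.93098092e+01,  7.69691099e-02,
        2.90594070e-02, -2.42563038e-05]), 'tool_pos': array([0.25464216, 0.5427    , 0.19629992]), 'orientation': array([-6.83704172e-01, -3.06580389e+00,  2.42101143e-03]), 'force': array([ 0.62846761, -0.17850214,  0.00616907]), 'wrist_torque': array([-0.01524012, -0.01657673,  0.00927655]), 'gripper_force': 0.0, 'opening': 0.09298132289014857}
[1.2766045  0.44360233 0.70747467] [[506.63076273   0.         289.08662699]
 [  0.         506.63076273 217.71889103]
 [  0.           0.           1.        ]]
[ 0.42993544 -0.01864392  0.93022789] [[394.5589141    0.         285.4128574 ]
 [  0.         394.5589141  212.84099549]
 [  0.           0.           1.        ]]
```

View pics/scene.png

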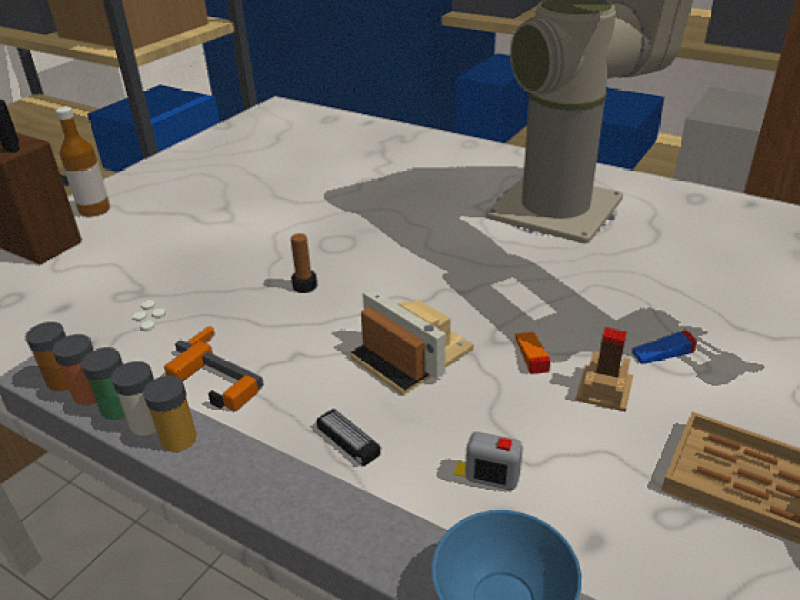

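View pics/top.png

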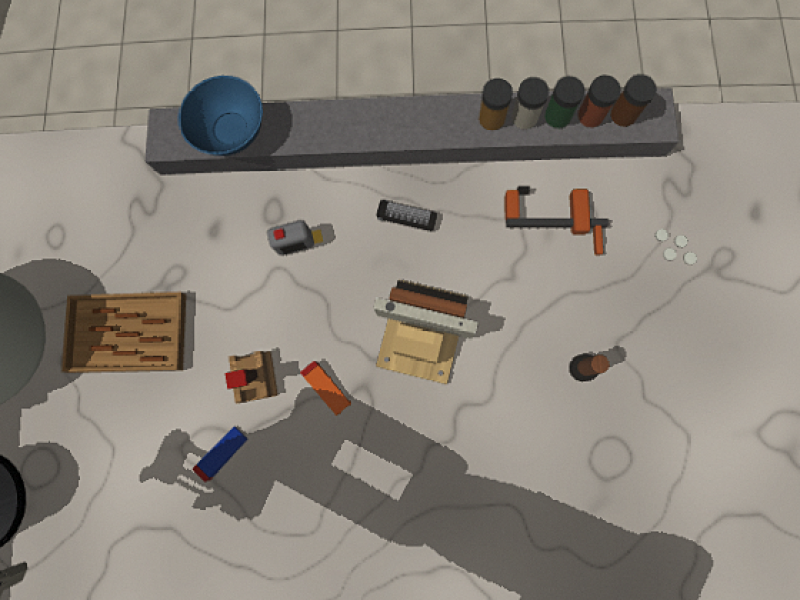

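Top view (800x600 picture): +x up, +y left. Candidates for the wedge: the red head in the caddy (237,379), the orange block lying at (326,388), and the blue one with a red end (220,453). By the description it is the one in the caddy. The tapper is at (588,366) and the stand at (420,335). Next is one close composite crop to check.

```bash
python3 - <<'E'
from h import *
import pickle
a,b=pickle.load(open("c.pkl","rb"))
def crop(c,u,v,w=80,h=60): # u,v in 800-scale ; 80x60 native ->400x300 (x5)
    u=int(u*.7-w/2);v=int(v*.7-h/2);print(u,v)
    return cv2.resize(c["image"][v:v+h,u:u+w],(400,300),interpolation=cv2.INTER_CUBIC)
im=np.vstack([np.hstack([crop(b,250,375),crop(b,428,335)]),np.hstack([crop(a,605,370),crop(a,410,340)])])
cv2.imwrite("pics/crop1.png",im)
E
```

```text
135 232
259 204
383 229
247 207
```

View pics/crop1.png

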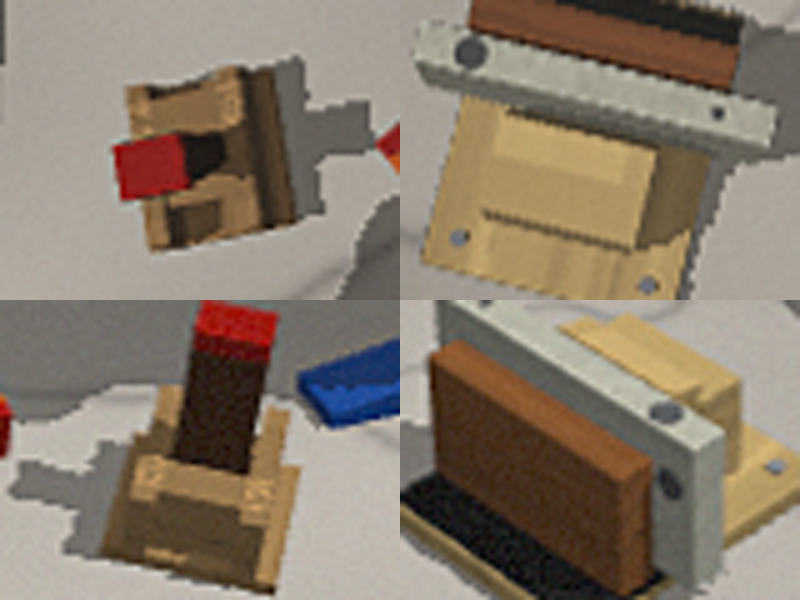

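The crop confirms the upright dark wedge with a red head in the pale caddy. Its 30 mm face points roughly along world ±x, and which face is flat is still unclear. The panel and fence lie on the +x side of the cheek, with the stand turned by roughly −11°.

```bash
python3 - <<'E'
from h import *
import pickle
a,b=pickle.load(open("c.pkl","rb"))
n=lambda ox,oy,x,y:(ox+x/5-.4,oy+y/5-.4)
for p in[(113,148),(183,135),(190,193),(122,200)]: print("head",px2w(b,*n(135,232,*p),.098).round(4))
for p in[(15,85),(15,25),(378,95),(375,150)]: print("panel",px2w(b,*n(259,204,*p),.087).round(4))
for p in[(110,108),(258,150)]: print("cheek top edge",px2w(b,*n(259,204,*p),.075).round(4))
# tapper base & top, clicks in 800 scale
print("tap base",px2w(b,584*.7,368*.7,.01).round(3),"top",px2w(b,599*.7,363*.7,.1).round(3), px2w(a,305*.7,283*.7,.01).round(3),px2w(a,299*.7,238*.7,.1).round(3))
# scene red head
for p in[(198,303),(278,313),(272,345),(195,335)]: print("head sc",px2w(a,383+p[0]/5,229+(p[1]-300)/5,.098).round(4))
c=read_camera("wrist");print(c["K"],np.round(c["mount"],3))
R=cv2.Rodrigues(robot.read_state()["orientation"])[0];print(R.round(3))
E
```

```text
head [0.4822 0.2813 0.098 ]
head [0.487  0.2509 0.098 ]
head [0.4624 0.2473 0.098 ]
head [0.46   0.2767 0.098 ]
panel [0.5651 0.0574 0.087 ]
panel [0.5915 0.057  0.087 ]
panel [ 0.556  -0.0993  0.087 ]
panel [ 0.5322 -0.097   0.087 ]
cheek top edge [0.5555 0.0169 0.075 ]
cheek top edge [ 0.5351 -0.0472  0.075 ]
tap base [ 0.48  -0.275  0.01 ] top [ 0.482 -0.273  0.1  ] [ 0.484 -0.269  0.01 ] [ 0.484 -0.269  0.1  ]
head sc [0.4728 0.2511 0.098 ]
head sc [0.4639 0.2803 0.098 ]
head sc [0.4846 0.2845 0.098 ]
head sc [0.4929 0.2568 0.098 ]
[[338.1446069    0.         275.84685273]
 [  0.         338.1446069  209.03597438]
 [  0.           0.           1.        ]] [[ 0.    -0.96  -0.281  0.079]
 [ 1.     0.    -0.001  0.   ]
 [ 0.001 -0.281  0.96  -0.187]
 [ 0.     0.     0.     1.   ]]
[[-0.905  0.425 -0.001]
 [ 0.425  0.905 -0.001]
 [ 0.    -0.001 -1.   ]]
```

```bash
python3 -m inch '[20,-32,0,5,100, 40,-64,0,10,100, 60,-96,0,15,100, 80,-128,0,20,100, 100,-160,0,25,100, 120,-190,0,25,100, 140,-220,0,25,100, 160,-255,0,25,100, 180,-290,0,25,100, 180,-290,0,25,100]'
```

```text
t: 0.98
tool_pos: [0.4378, 0.2474, 0.197]
orientation: [0.013, 3.14, -0.004]
force: [-0.1, -1.0, 0.3]
opening: 0.0928
gripper_force: 0.0
```

```bash
python3 -m inch '[20,-32,0,0,100, 40,-64,0,0,100, 60,-96,0,0,100, 85,-133,0,0,100, 85,-133,0,0,100, 85,-133,0,0,100]'; python3 - <<'E'
from h import *
import pickle
print({k:np.round(v,3) for k,v in robot.read_state().items() if k in("t","tool_pos","orientation","q","force")})
c=wrist();pickle.dump(c,open("w1.pkl","wb"))
cv2.imwrite("pics/w1.png",cv2.resize(c["image"],(800,600),interpolation=3))
for n,p in dict(head=(.473,.264,.098),stand=(.55,-.02,.08)).items(): print(n,w2px(c,p)/.7)
E
```

```text
t: 1.48
tool_pos: [0.5204, 0.1185, 0.1967]
orientation: [-0.01, -3.141, 0.0]
force: [-0.1, -0.4, -0.4]
opening: 0.0931
gripper_force: 0.0
{'t': np.float64(1.483), 'q': array([ 0.128, -0.048,  1.672, -0.   ,  1.518, -1.437]), 'tool_pos': array([0.52 , 0.119, 0.197]), 'orientation': array([-0.01 , -3.141,  0.   ]), 'force': array([-0.149, -0.403, -0.395])}
head [[635.16202373 213.55930275]]
stand [[189.26162579 327.26994126]]
```

View pics/w1.png

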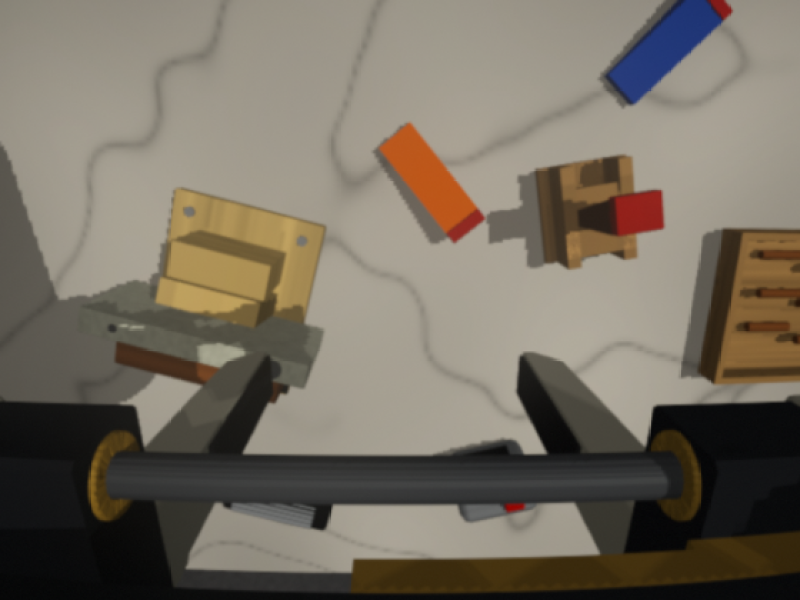

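The wedge head is at about (638,213) and its dark side face at (595,215). The slot mouth lies between the cheek at (215,300) and the panel at (200,330). I need a magnified view for the wedge profile and the mouth.

```bash
python3 - <<'E'
from h import *
import pickle
c=pickle.load(open("w1.pkl","rb"))
g=lambda x,y,w,h,k:cv2.resize(np.clip(c["image"][y:y+h,x:x+w].astype(float)*1.6,0,255).astype(np.uint8),None,fx=k,fy=k,interpolation=cv2.INTER_CUBIC)
A=g(370,105,100,75,8)[:, :800]   # 800x600
B=g(50,185,200,100,4)
im=np.vstack([cv2.resize(A[100:520],(400,210)) if 0 else cv2.resize(A,(0,0),fx=.5,fy=.333)]) if 0 else None
A=g(380,115,100,33,8); B=g(50,190,200,83,4)
cv2.imwrite("pics/w1c.png",np.vstack([g(385,122,100,33,8),B]))
E
```

```text
(no output)
```

View pics/w1c.png

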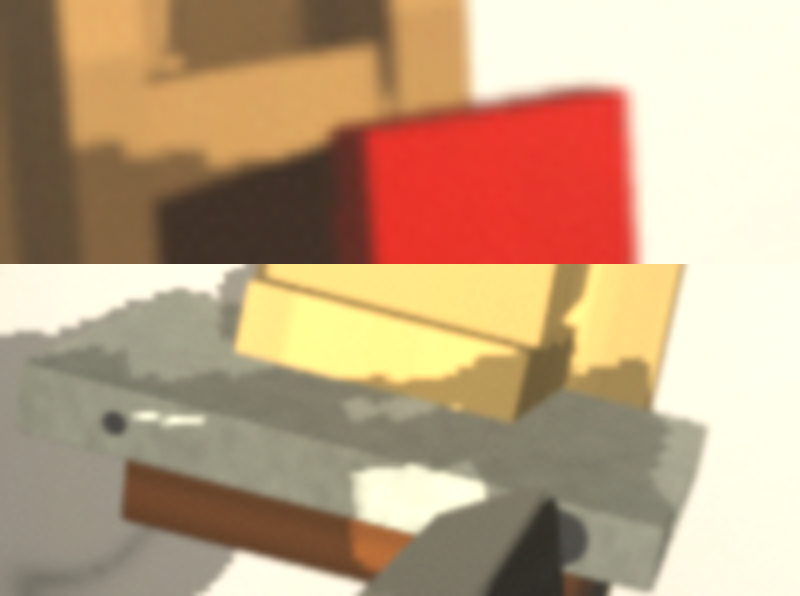

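The slope is on the −x side: the side face tapers towards +x going down, so the flat face already faces +x and no flip is needed.

```bash
python3 - <<'E'
from h import *
import pickle
c=pickle.load(open("w1.pkl","rb"));a,b=pickle.load(open("c.pkl","rb"))
n=lambda X,Y:(50+X/4-.4,190+(Y-264)/4-.4)
P=lambda X,Y,z:px2w(c,*n(X,Y),z)
q=[P(235,350,.075),P(512,422,.075)];ct=[P(255,280,.075),P(530,350,.075)]
pf=[P(27,358,.087),P(672,522,.087)];pb=[P(20,430,.087),P(650,590,.087)]
for l,s in(("cheek mouth",q),("cheek back",ct),("panel -x",pf),("panel +x",pb)):
    d=s[1]-s[0];print(l,np.round(s,4)[:,:2].tolist(),"len",np.linalg.norm(d).round(4),"yaw",np.degrees(np.arctan2(-(-d[0]),-(-d[1]))).round(1))
y=q[1]-q[0];y/=np.linalg.norm(y);x=np.array([y[1],-y[0],0]);
m=(q[0]+q[1])/2
print("slot",m+.006*x,"mouth",[(np.dot(p-m,x)*1e3).round(1) for p in pf],[(np.dot(p-m,x)*1e3).round(1) for p in pb])
im=c["image"].astype(int);msk=((im[:,:,2]>90)&(im[:,:,1]<50)).astype(np.uint8);msk[:,:400]=0;msk[:120]=0;msk[180:]=0
k,l,st,_=cv2.connectedComponentsWithStats(msk);i=1+st[1:,4].argmax();print(st[i])
pts=np.argwhere(l==i)[:,::-1]
for z in(.090,.098):
  W=np.array([px2w(c,u,v,z)[:2] for u,v in pts],np.float32)*1000;print(z,cv2.minAreaRect(W))
im=b["image"].astype(int)
for nm,cc,p0 in(("top",b,(166,266)),("scene",a,(430,235))):
  im=cc["image"].astype(int);m2=((im[:,:,2]>90)&(im[:,:,1]<60)&(im[:,:,0]<60)).astype(np.uint8)
  k,l,st,cen=cv2.connectedComponentsWithStats(m2);i=l[p0[1],p0[0]];print(nm,i,st[i],px2w(cc,*cen[i],.098))
E
```

```text
cheek mouth [[0.5332, -0.0442], [0.5519, 0.0229]] len 0.0697 yaw 15.6
cheek back [[0.5157, -0.0367], [0.5336, 0.0289]] len 0.068 yaw 15.2
panel -x [[0.5314, -0.0904], [0.5731, 0.063]] len 0.159 yaw 15.2
panel +x [[0.5496, -0.0958], [0.5911, 0.0566]] len 0.158 yaw 15.2
slot [ 0.54831101 -0.01226932  0.075     ] mouth [np.float64(10.6), np.float64(9.7)] [np.float64(29.7), np.float64(28.7)]
[430 134  34  31 848]
0.09 ((472.73236083984375, 269.7998046875), (24.241056442260742, 29.116872787475586), 10.687264442443848)
0.098 ((471.8941650390625, 265.71722412109375), (23.58173942565918, 28.324953079223633), 10.687448501586914)
top 42 [158 259  15  13 150] [0.4737749  0.26476363 0.098     ]
scene 34 [422 229  17  12 114] [0.47845712 0.26791959 0.098     ]
```

```bash
python3 -m inch '[-12,37,0,5,100, -24,74,0,11,100, -36,111,0,11,100, -47,147,0,11,100, -47,147,-30,11,100, -47,147,-60,11,100, -47,147,-90,11,100, -47,147,-115,11,100, -47,147,-137,11,100, -47,147,-137,11,100]' && python3 -m inch '[0,0,0,0,0,0,0,0,0,0,0,0,0,0,0,0,0,0,0,0,0,0,0,0,0,0,0,0,0,0]' 25
```

```text
t: 2.37
tool_pos: [0.4676, 0.2672, 0.0548]
orientation: [0.3, -3.119, 0.004]
force: [-1.0, -0.3, -1.5]
opening: 0.0929
gripper_force: 0.0
t: 2.87
tool_pos: [0.4736, 0.2674, 0.0613]
orientation: [-0.297, 3.126, 0.001]
force: [0.8, -0.1, 0.3]
opening: 0.0577
gripper_force: 0.0
```

```bash
python3 -m inch '[0,0,0,0,0,0,0,0,0,0,0,0,0,0,0,0,0,0,0,0,0,0,0,0,0,0,0,0,0,0,0,0,0,0,0]' 25; python3 -m inch '[0,0,10,0,0, 0,0,35,0,0, 0,0,70,0,0, 0,0,100,0,0, 0,0,100,0,0,0,0,100,0,0,0,0,100,0,0]';  python3 - <<'E'
from h import *
import pickle
c=wrist();pickle.dump(c,open("w2.pkl","wb"))
s=robot.read_state();print(s["force"])
t=np.array(s["tool_pos"]);R=cv2.Rodrigues(s["orientation"])[0]
tip=t+R@[0,0,.05];u,v=w2px(c,tip)[0];print(u,v)
u,v=int(u),int(v);x0=max(0,u-80);y0=max(0,v-60);print(x0,y0)
cv2.imwrite("pics/w2.png",cv2.resize(np.clip(c["image"][y0:y0+120,x0:x0+160]*1.6,0,255).astype(np.uint8),None,fx=5,fy=5,interpolation=2))
E
```

```text
t: 3.45
tool_pos: [0.4729, 0.2671, 0.0602]
orientation: [0.297, -3.127, 0.0]
force: [-0.9, -0.6, 0.0]
opening: 0.0295
gripper_force: 24.9
t: 4.03
tool_pos: [0.4726, 0.2671, 0.1601]
orientation: [0.297, -3.127, 0.0]
force: [-0.5, -0.5, -1.3]
opening: 0.03
gripper_force: 24.9
[-0.39462696 -0.19513094 -2.2373535 ]
274.7467857056814 219.5530221376552
194 159
```

View pics/w2.png

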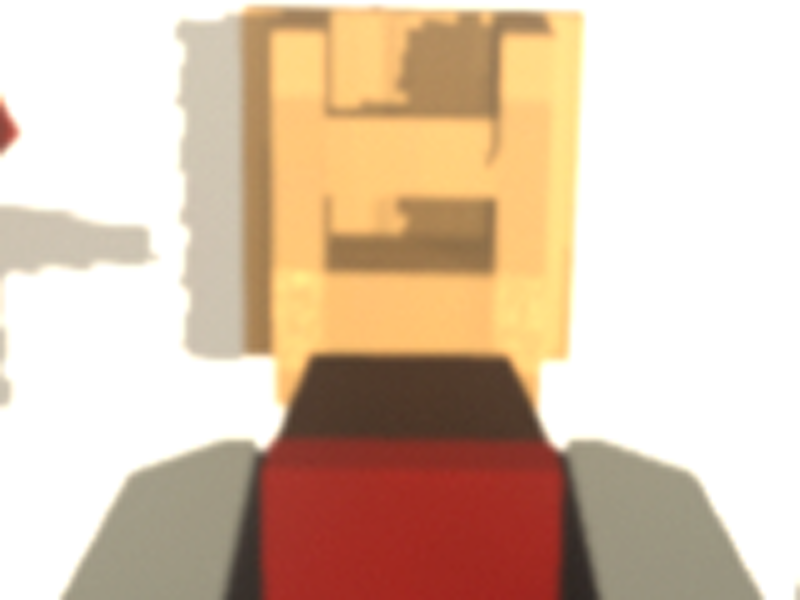

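The wedge is held straight in y. The tip's rear edge is at row 355 (columns 310–507), and the head's rear top edge is at row 468 (columns 262–567). I'll turn these into tip and head positions in the tool frame.

```bash
python3 - <<'E'
from h import *
import pickle
from scipy.optimize import least_squares
c=pickle.load(open("w2.pkl","rb"));K=np.array(c["K"],float);D=np.array(c["D"],float);M=np.array(c["mount"],float)
C=np.linalg.inv(M)
ob=np.array([[310,355],[507,355],[262,468],[567,468]])/5+[194,159]-.4
def pts(p):
    x,y,z,th,yw=p  # head rear edge mid in tool frame, lean
    cs,sn=np.cos(th),np.sin(th)
    r=lambda dx,dz:np.array([x+cs*dx+sn*dz,0,z-sn*dx+cs*dz])
    t,h=r(-.016,.090),r(0,0)
    Y=np.array([0,y+.0,0]);w=np.array([0,.015,0])
    return np.array([t+Y+w,t+Y-w,h+Y+w,h+Y-w]),t
def f(p,s=1):
    P=pts(p)[0]
    if s<0:P=P[[1,0,3,2]]
    return (cv2.projectPoints(P,cv2.Rodrigues(C[:3,:3])[0],C[:3,3],K,D)[0][:,0]-ob).ravel()
for s in(1,-1):
    r=least_squares(f,[.012,0,-.037,0,0],args=(s,),x_scale=[.01,.01,.01,.1,1]);print(r.cost,r.x.round(4),"tip rear",pts(r.x)[1].round(4),r.fun.round(1))
E
```

```text
1562.567640969384 [-1.2898e+00  2.0000e-04  3.1298e+00  1.3583e+00  0.0000e+00] tip rear [-1.2052  0.      3.1644] [ 21.7   7.  -20.5   7.   31.3  -7.  -32.5  -7. ]
0.7211718990257188 [ 0.0116  0.0008 -0.034  -0.0475  0.    ] tip rear [-0.0087  0.      0.0552] [ 0.7 -0.   0.7  0.  -0.5 -0.  -0.5  0. ]
```

```bash
python3 -m inch '[5,-20,5,-4,0, 12,-50,5,-10,0, 20,-85,5,-16,0, 28,-120,5,-22,0, 36,-158,5,-26,0, 44,-195,5,-26,0, 52,-230,5,-26,0, 58,-256,5,-26,0, 63,-276,5,-26,0, 63,-276,5,-26,0]';python3 -m inch '[0,0,-8,0,0,0,0,-8,0,0,0,0,-8,0,0,0,0,-8,0,0]';  python3 - <<'E'
from h import *
import pickle
c=wrist();pickle.dump(c,open("w3.pkl","wb"))
s=robot.read_state();print(s["force"],s["tool_pos"],s["orientation"])
cv2.imwrite("pics/w3.png",cv2.resize(np.clip(c["image"][160:280,195:355]*1.5,0,255).astype(np.uint8),None,fx=5,fy=5,interpolation=2))
E
```

```text
t: 4.92
tool_pos: [0.5351, -0.0125, 0.1632]
orientation: [-0.419, -3.11, 0.002]
force: [0.1, 0.7, -1.7]
opening: 0.0294
gripper_force: 24.9
t: 5.25
tool_pos: [0.5352, -0.0077, 0.1564]
orientation: [-0.411, -3.113, -0.0]
force: [-0.1, -0.4, -1.6]
opening: 0.0302
gripper_force: 24.9
[ 0.1609636   0.70959289 -1.26249457] [ 0.53552379 -0.00776895  0.15686422] [-4.11437328e-01 -3.11380664e+00 -1.96075327e-04]
```

View pics/w3.png

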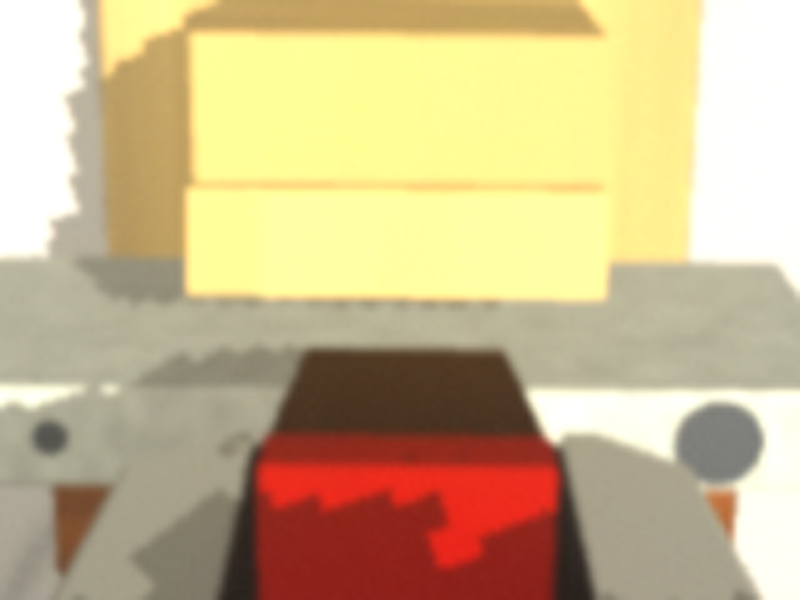

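Well squared: the cheek mouth edge is at row 300 (columns 185–607), the wedge tip's rear edge at row 350 (columns 303–507), and the panel's near top edge at row 387.

```bash
python3 - <<'E'
from h import *
import pickle
c=pickle.load(open("w3.pkl","rb"));c=dict(c);c["extrinsics"]=np.linalg.inv(np.array(c["mount"],float))
P=lambda X,Y,z:px2w(c,195+X/5-.4,160+Y/5-.4,z)*1e3
print("tip rear",P(303,350,.0552),P(507,350,.0552))
for h in(.1565,):
  print("cheek",P(185,300,h-.075),P(607,300,h-.075));print("panel",P(100,387,h-.087),P(600,387,h-.087))
E
```

```text
tip rear [ -8.46478879 -15.3184439   55.2       ] [-8.44857611 15.74421167 55.2       ]
cheek [ -9.07548964 -36.6644568   81.5       ] [-9.03839825 33.99194412 81.5       ]
panel [-20.06442554 -49.44718978  69.5       ] [-19.98258134  31.87487855  69.5       ]
```

```bash
python3 -m inch '[2,-2,0,0,0, 2,-2,-10,0,0, 2,-2,-20,0,0, 2,-2,-28,0,0, 2,-2,-34,0,0, 2,-2,-38,0,0, 2,-2,-38,0,0]'
```

```text
t: 5.88
tool_pos: [0.5372, -0.0108, 0.1177]
orientation: [-0.414, -3.112, 0.0]
force: [1.2, 0.8, -1.7]
opening: 0.0299
gripper_force: 25.0
```

```bash
python3 -m inch '[0,0,-3,0,0, 0,0,-6,0,0, 0,0,-9,0,0, 0,0,-9,0,0]'; python3 -m inch '[0,0,-2,0,0, 0,0,-4,0,0, 0,0,-4,0,0]'
```

```text
t: 6.22
tool_pos: [0.5383, -0.0109, 0.1101]
orientation: [0.414, 3.113, -0.0]
force: [2.8, -0.4, -1.2]
opening: 0.03
gripper_force: 25.0
t: 6.47
tool_pos: [0.5386, -0.011, 0.1065]
orientation: [0.414, 3.113, -0.0]
force: [4.1, -1.2, -0.4]
opening: 0.0298
gripper_force: 25.0
```

```bash
python3 -m inch '[1,0,0,0,32, 1,0,0,0,32, 1,0,0,0,60, 1,0,0,0,80, 1,0,0,0,100,1,0,0,0,100,1,0,0,0,100,1,0,0,0,100]';  python3 -m inch '[1,0,20,0,100, 1,0,50,0,100, 1,0,70,0,100, 1,0,70,0,100, 1,0,70,0,100]'; python3 - <<'E'
from h import *
import pickle
c=wrist();pickle.dump(c,open("w4.pkl","wb"))
s=robot.read_state();print(s["force"],s["tool_pos"],s["orientation"])
cv2.imwrite("pics/w4.png",cv2.resize(np.clip(c["image"][150:270,195:355]*1.5,0,255).astype(np.uint8),None,fx=5,fy=5,interpolation=2))
E
```

```text
t: 7.13
tool_pos: [0.5388, -0.0108, 0.1061]
orientation: [-0.414, -3.114, 0.0]
force: [0.1, 0.7, 0.3]
opening: 0.0651
gripper_force: 0.0
t: 7.55
tool_pos: [0.541, -0.011, 0.1778]
orientation: [0.413, 3.111, 0.0]
force: [-0.7, -0.4, -0.1]
opening: 0.0927
gripper_force: 0.0
[-0.24457063  0.16690712 -0.50980557] [ 0.53998889 -0.01081962  0.17615159] [4.13773613e-01 3.11376394e+00 3.25711515e-05]
```

View pics/w4.png

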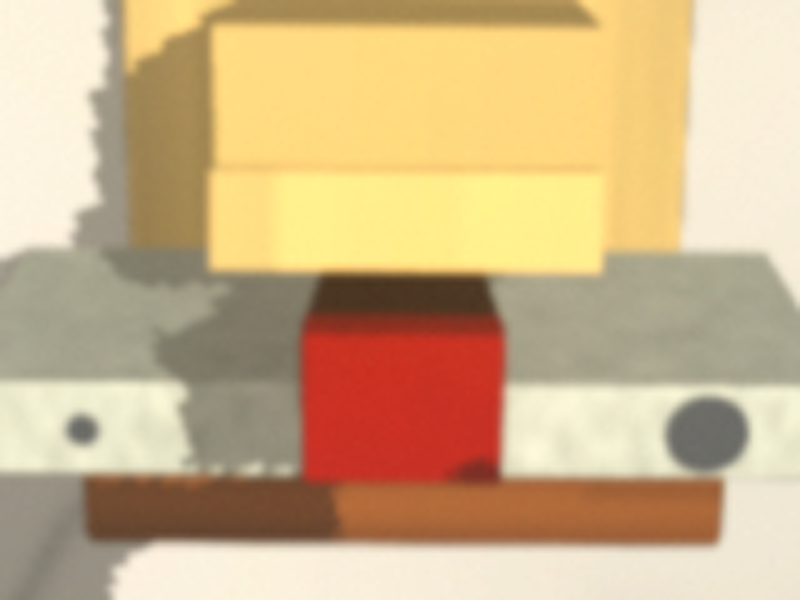

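The wedge stands upright and free in the gap, head top at rows 327–480 and columns 303–502. Now I'll measure the head's position and refine the tapper.

```bash
python3 - <<'E'
from h import *
import pickle
c=pickle.load(open("w4.pkl","rb"));a,b=pickle.load(open("c.pkl","rb"))
P=lambda X,Y,z:px2w(c,195+X/5-.4,150+Y/5-.4,z)
for z in(.11,.12,.13,.14):
  q=[P(*p,z) for p in[(303,327),(503,327),(500,480),(305,480)]]
  print(z,np.mean(q,0).round(4),[np.linalg.norm(q[i]-q[i-1]).round(4) for i in range(4)])
# tapper handle: dark foot / brown in scene & top: project hypotheses
for x,y in[(.482,-.272)]:
  for cc in(a,b):print((w2px(cc,[(x,y,0),(x,y,.1)])/.7).round(0).tolist())
E
python3 -m inch '[-6,-30,10,0,100,-12,-65,10,0,100,-20,-100,10,0,100,-28,-135,10,0,100,-36,-170,10,0,100,-44,-205,10,0,100,-52,-235,10,0,100,-58,-261,10,0,100,-58,-261,10,0,100,-58,-261,10,0,100]'
python3 - <<'E'
from h import *
import pickle
s=robot.read_state();print(s["tool_pos"],s["t"])
c=wrist();pickle.dump(c,open("w5.pkl","wb"))
cv2.imwrite("pics/w5.png",cv2.resize(c["image"],(800,600)))
print(w2px(c,[(.482,-.272,0),(.482,-.272,.1)])/.7)
E
```

```text
0.11 [ 0.5545 -0.0147  0.11  ] [np.float64(0.0261), np.float64(0.0316), np.float64(0.0261), np.float64(0.0317)]
0.12 [ 0.551  -0.0138  0.12  ] [np.float64(0.0251), np.float64(0.0304), np.float64(0.0251), np.float64(0.0305)]
0.13 [ 0.5474 -0.0128  0.13  ] [np.float64(0.024), np.float64(0.0291), np.float64(0.024), np.float64(0.0292)]
0.14 [ 0.5439 -0.0118  0.14  ] [np.float64(0.023), np.float64(0.0279), np.float64(0.023), np.float64(0.028)]
[[305.0, 287.0], [298.0, 237.0]]
[[580.0, 367.0], [598.0, 363.0]]
t: 8.43
tool_pos: [0.4805, -0.2724, 0.1842]
orientation: [-0.418, -3.111, -0.002]
force: [0.5, 0.8, 1.1]
opening: 0.0935
gripper_force: 0.0
[ 0.48049899 -0.2724067   0.18418495] 8.4333
[[394.39168468 264.40946775]
 [394.59526556 300.21113079]]
```

View pics/w5.png

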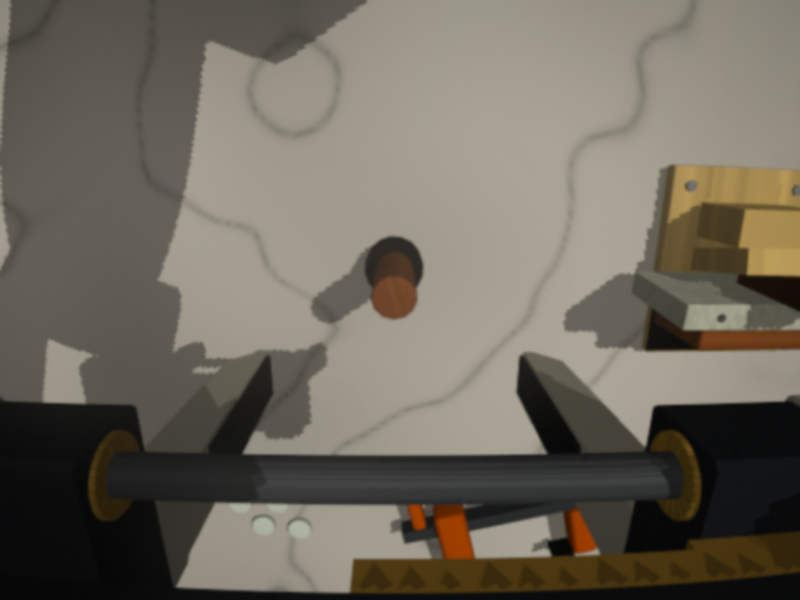

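The tapper top disc is at (394,297), and the prediction was (394,300), so the gripper is over it within 1–2 mm. Going down to grip.

```bash
python3 -m inch '[0,0,-35,0,100,0,0,-70,0,100,0,0,-100,0,100,0,0,-120,0,100,0,0,-130,0,100,0,0,-130,0,100,0,0,-130,0,50,0,0,-130,0,0,0,0,-130,0,0,0,0,-130,0,0]' 55;python3 -m inch '[0,0,0,0,0,0,0,0,0,0,0,0,0,0,0,0,0,0,0,0,0,0,0,0,0,0,0,0,0,0,0,0,0,0,0,0,0,0,0,0,0,0,0,0,0,0,0,0,0,0]' 55
```

```text
t: 9.32
tool_pos: [0.4831, -0.2725, 0.0581]
orientation: [0.413, 3.112, -0.002]
force: [-0.0, -0.2, 0.4]
opening: 0.0707
gripper_force: 0.0
t: 10.15
tool_pos: [0.4818, -0.2719, 0.0561]
orientation: [-0.414, -3.114, 0.0]
force: [0.8, -1.1, -0.4]
opening: 0.0271
gripper_force: 55.0
```

```bash
python3 -m inch '[0,0,10,0,0,0,0,40,0,0,0,0,80,0,0,0,0,120,0,0,0,0,150,0,0,5,25,160,0,0,12,55,160,0,0,20,88,160,0,0,30,120,160,0,0,30,120,160,0,0]';python3 -m inch '[8,30,0,0,0,16,60,0,0,0,24,95,0,0,0,32,122,0,0,0,37,139,0,0,0,37,139,0,0,0,37,139,0,0,0]'
```

```text
t: 10.98
tool_pos: [0.513, -0.1465, 0.217]
orientation: [0.408, 3.114, 0.004]
force: [0.2, -0.3, -2.4]
opening: 0.0269
gripper_force: 55.0
t: 11.57
tool_pos: [0.5488, -0.0122, 0.2164]
orientation: [-0.41, -3.114, 0.0]
force: [-0.4, -0.9, -2.1]
opening: 0.0271
gripper_force: 55.0
```

```bash
python3 -m inch '[0,0,-8,0,0,0,0,-16,0,0,0,0,-24,0,0,0,0,-24,0,0]'|grep -E 'pos|^force';for i in 1; do :; done; python3 -m inch '[0,0,-3,0,0,0,0,-3,0,0]'|grep -E 'pos|^force'; python3 -m inch '[0,0,-3,0,0,0,0,-3,0,0]'|grep -E 'pos|^force'
```

```text
tool_pos: [0.5472, -0.0136, 0.1892]
force: [0.4, -0.7, -3.1]
tool_pos: [0.5485, -0.0132, 0.1884]
force: [-0.4, 0.7, -2.1]
tool_pos: [0.5491, -0.0129, 0.1865]
force: [0.6, 0.6, -0.8]
```

```bash
python3 -m inch '[0,0,-2,0,0,0,0,-2,0,0]'|grep -E 'pos|^force'; python3 -m inch '[0,0,-2,0,0,0,0,-2,0,0]'|grep -E 'pos|^force'
```

```text
tool_pos: [0.5493, -0.0128, 0.1849]
force: [-0.7, -0.4, 2.9]
tool_pos: [0.549, -0.0128, 0.1822]
force: [0.3, 0.6, 1.7]
```

```bash
python3 -m inch '[0,0,-1,0,0,0,0,-1,0,0]'|grep -E 'pos|^force'; python3 -m inch '[0,0,-1,0,0,0,0,-1,0,0]'|grep -E 'pos|^force'
```

```text
tool_pos: [0.5487, -0.0128, 0.1809]
force: [-0.8, 0.3, 0.8]
tool_pos: [0.5487, -0.0128, 0.1798]
force: [-1.2, 0.5, 1.2]
```

```bash
for k in a; do python3 -m inch '[0,0,-1,0,0,0,0,-1,0,0]'|grep -E 'pos|^force'; done; python3 -m inch '[0,0,-1,0,0,0,0,-1,0,0]'|grep -E 'pos|^force'; python3 -m inch '[0,0,-1,0,0,0,0,-1,0,0]'|grep -E 'pos|^force'
```

```text
tool_pos: [0.5487, -0.0128, 0.1789]
force: [-0.1, 1.4, 0.3]
tool_pos: [0.5488, -0.0128, 0.1781]
force: [-1.3, 1.0, 0.7]
tool_pos: [0.5489, -0.0128, 0.1774]
force: [-1.9, 1.1, 2.9]
```

```bash
python3 -m inch '[0,0,-1,0,0,0,0,-1,0,0]'|grep -E 'pos|^force'; python3 -m inch '[0,0,-1,0,0,0,0,-1,0,0]'|grep -E 'pos|^force'
```

```text
tool_pos: [0.5492, -0.0128, 0.1772]
force: [-3.1, 0.8, 7.9]
tool_pos: [0.5495, -0.0129, 0.177]
force: [-4.0, 1.3, 12.4]
```

```bash
python3 -m inch '[0,0,-1,0,0,0,0,-1,0,0]'|grep -E 'pos|^force'
```

```text
tool_pos: [0.5498, -0.0129, 0.1767]
force: [-5.8, 2.0, 14.9]
```

```bash
python3 -m inch '[0,0,-1,0,0,0,0,-1,0,0]'|grep -E 'pos|^force'; python3 -m inch '[0,0,5,0,0,0,0,5,0,0]'|grep -E 'pos|^force'
```

```text
tool_pos: [0.5501, -0.0129, 0.1765]
force: [-6.4, 2.1, 19.6]
tool_pos: [0.5494, -0.013, 0.1789]
force: [0.5, 0.1, -2.4]
```

```bash
python3 -m inch '[0,0,-3,0,0,0,0,-5,0,0,0,0,-5,0,0]'|grep -E 'pos|^force'
```

```text
tool_pos: [0.5502, -0.0131, 0.1751]
force: [-3.1, 0.6, 14.1]
```

```bash
python3 -m inch '[0,0,-1,0,0,0,0,-1,0,0]'|grep -E 'pos|^force'; python3 -m inch '[0,0,5,0,0,0,0,5,0,0]'|grep -E 'pos|^force';python3 -m inch '[0,0,-3,0,0,0,0,-5,0,0,0,0,-5,0,0]'|grep -E 'pos|^force'
```

```text
tool_pos: [0.5506, -0.0132, 0.1751]
force: [-4.2, -0.0, 19.0]
tool_pos: [0.5491, -0.0129, 0.1773]
force: [-0.0, 0.5, -3.2]
tool_pos: [0.5504, -0.0131, 0.175]
force: [-4.6, -0.9, 20.2]
```

```bash
python3 -m inch '[0,0,-1,0,0,0,0,-1,0,0]'|grep -E 'pos|^force'; python3 -m inch '[0,0,5,0,0,0,0,5,0,0]'|grep -E 'pos|^force';python3 -m inch '[0,0,-3,0,0,0,0,-5,0,0,0,0,-5,0,0]'|grep -E 'pos|^force'
```

```text
tool_pos: [0.5507, -0.0133, 0.175]
force: [-6.9, -0.1, 25.0]
tool_pos: [0.549, -0.0129, 0.1763]
force: [0.2, -0.3, -2.3]
tool_pos: [0.5507, -0.0132, 0.175]
force: [-5.1, -0.7, 26.5]
```

No deeper at 20–28 N, so the wedge is tight. Returning the tapper.

```bash
python3 -m inch '[0,0,10,0,0,0,0,30,0,0,0,0,50,0,0,-7,-28,50,0,0,-15,-58,50,0,0,-24,-90,50,0,0,-32,-125,50,0,0,-40,-158,50,0,0,-48,-190,50,0,0,-48,-190,50,0,0]';python3 -m inch '[-10,-30,0,0,0,-18,-55,-10,0,0,-20,-69,-40,0,0,-20,-69,-75,0,0,-20,-69,-110,0,0,-20,-69,-140,0,0,-20,-69,-150,0,0,-20,-69,-150,0,0,-20,-69,-150,0,0]'
```

```text
t: 16.48
tool_pos: [0.4985, -0.2078, 0.2192]
orientation: [-0.42, -3.11, 0.003]
force: [0.2, 0.2, -1.9]
opening: 0.0275
gripper_force: 55.0
t: 17.23
tool_pos: [0.4807, -0.2714, 0.0712]
orientation: [-0.413, -3.113, -0.001]
force: [0.4, 0.2, -2.0]
opening: 0.0269
gripper_force: 55.0
```

```bash
python3 -m inch '[0,0,-5,0,0,0,0,-9,0,0,0,0,-12,0,0,0,0,-12,0,0]'; python3 -m inch '[0,0,-2,0,0,0,0,-2,0,0]'
```

```text
t: 17.57
tool_pos: [0.4811, -0.2719, 0.0595]
orientation: [0.414, 3.114, -0.0]
force: [-0.7, 0.2, -3.6]
opening: 0.0271
gripper_force: 55.0
t: 17.73
tool_pos: [0.481, -0.2719, 0.0573]
orientation: [0.414, 3.114, -0.0]
force: [-0.0, 1.2, -2.7]
opening: 0.0267
gripper_force: 55.0
```

```bash
python3 -m inch '[0,0,-1,0,0,0,0,-1,0,0]'; python3 -m inch '[0,0,-1,0,0,0,0,-1,0,0]'
```

```text
t: 17.9
tool_pos: [0.4809, -0.2718, 0.0562]
orientation: [-0.414, -3.114, -0.0]
force: [-0.3, -0.4, -2.9]
opening: 0.027
gripper_force: 55.0
t: 18.07
tool_pos: [0.4813, -0.2721, 0.0561]
orientation: [0.414, 3.113, -0.001]
force: [-1.7, 0.1, 3.2]
opening: 0.0273
gripper_force: 55.0
```

Contact with the counter at the original height, so it did not slip in the grip. Release, rise clear, and look.

```bash
python3 -m inch '[0,0,1,0,40,0,0,1,0,60,0,0,1,0,80,0,0,1,0,100,0,0,1,0,100,0,0,1,0,100,0,0,1,0,100,0,0,1,0,100,0,0,1,0,100,0,0,1,0,100]';python3 -m inch '[0,0,15,0,100,0,0,40,0,100,0,0,80,0,100,0,0,110,0,100,-40,0,130,0,100,-80,0,130,0,100,-80,0,130,0,100,-80,0,130,0,100]'; python3 - <<'E'
from h import *
a=read_camera("scene");b=read_camera("top")
f=lambda c,x,y,w,h,k:cv2.resize(c["image"][y:y+h,x:x+w],None,fx=k,fy=k,interpolation=2)
cv2.imwrite("pics/end.png",np.vstack([f(a,180,150,200,150,4)[:300+0] if 0 else f(a,180,155,200,75,4),f(a,180,230,200,75,4)]) if 0 else np.hstack([np.vstack([f(a,180,155,200,150,2),f(b,250,190,200,150,2)]),np.vstack([f(a,240,195,100,75,4),f(b,240,185,100,75,4)])]))
E
```

```text
t: 18.9
tool_pos: [0.4809, -0.2718, 0.0562]
orientation: [-0.414, -3.114, 0.0]
force: [0.1, -0.3, -0.6]
opening: 0.0891
gripper_force: 0.0
t: 19.57
tool_pos: [0.3997, -0.2719, 0.1866]
orientation: [0.417, 3.113, -0.001]
force: [0.2, 0.6, -0.8]
opening: 0.0931
gripper_force: 0.0
```

View pics/end.png

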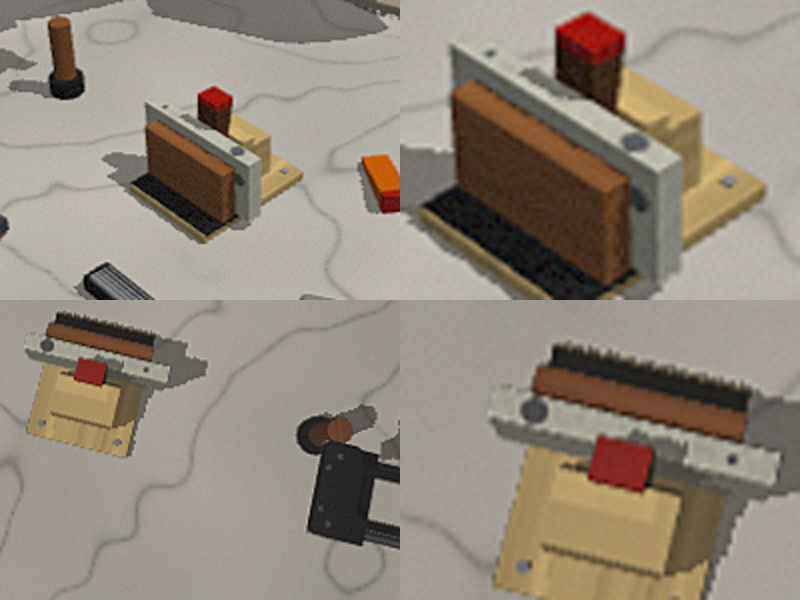

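The end picture shows the panel against the fence, the wedge upright in the gap with its red head at (620,462), and the tapper upright and clear of the gripper at (325,432).

```bash
python3 -c "
from plant import job
print(job.close_job())"
```

```text
the job is handed in; nothing more can be done
None
```

The job is handed in, with no verdict returned: the wedge went no deeper at about 28 N down on its head, the last picture shows the panel against the fence and the tapper upright on the counter, hands off; I could not measure the wedge's own pressure on the panel, and I never went near the tape measure, clamp or hex keys.

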